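# Put the finished slide carrier on its stack

## Robot

A 6-joint arm with a two-finger parallel gripper is mounted at the origin on the work surface. World frame = base frame: x ahead of the robot, y to its left, z up, the work surface at z = 0. Lengths are in m, angles in rad, forces in N, time in s.
With the tool pointing down it reaches from about 0.3 to 0.875 m from the base axis. Payload 6.4 kg.
Tool frame: the origin (TCP) lies midway between the tips of the shut fingers; the grasp point (between the pads) lies ctrl.grip_point_offset behind it (ctrl.grip_point_offset is the distance from the TCP to the grasp point, in m); z points along the fingers, y is the direction in which the jaws open and shut (so a half turn about z gives the same grasp; the last joint's range is limited). The gripper opens to 85 mm and grips with 20 to 120 N. Pads are 22 mm wide; open, the fingers measure 114 mm over their backs; the gripper's body (76 mm by 85 mm) begins 54 mm behind the grasp point. The pads swing forward as they close: fully open they stand 13 mm farther back than shut.
Start: joints at [1.128, 0.181, 1.607, -0, 1.354, -0.206], TCP at [0.135, 0.559, 0.231] pointing down, gripper open.
Joint ranges: [-2.99, 2.99], [-0.89, 2.07], [0.3, 2.58], [-1.14, 4.28], [0, 2.63], [-3.12, 3.12]. Speed limits (rad/s): [2.57, 2.57, 3.01, 3.14, 3.14, 3.14].

## Interface

Orientations are given as a unit quaternion [w, x, y, z].
In Python, from bench import ctrl, viewer gives the robot as it stands.
- The arm moves only by the shell command python3 -m handwheel 'ROWS' [OPENING]. ROWS is JSON, a list of rows, each an object with "travel": the shift along the tool's x, y, z as a fraction of full scale, a list of three; "dr": the turn, a rotation vector about the tool's x, y, z as a fraction of full scale, a list of three. A call has 1 to 20 rows; each row shifts and turns the pose as measured when the row begins, along the tool's axes as they then stand; what a row does not reach is not made up. Full scale, the value 1, is 150 mm for a shift and 30 degrees for a turn. A row lasts 1/12 s, in which the tool goes at most 41.7 mm and 7.16 degrees, less where a joint would pass 70% of its speed; a pose out of reach is approached as far as the arm can. A call with a number of a shift or a turn outside -1 to 1 is refused whole. A call with a gripper value outside its range is refused whole. OPENING is the opening, from -1 (shut) to 1 (fully open), set as the call begins (- or left out, the last holds). The fingers move at their own pace and stop on an object; the grip force is fixed at half the most. Time passes only in rows, so rows that do not move let the fingers close. It gives the time, the measured TCP pose, the force and the opening at its end, in the units of the state.
- ctrl.get_obs(): the state, without advancing time (a new reading comes with each control period).
- viewer.camera(name): name is "scene" or "top" or "wrist"; returns the picture (420x560x3 uint8, red, green, blue); there is no depth.
- viewer.get_calibration(name): a dict with "camera_matrix" (3x3 intrinsics, pixels), "R" (3x3) and "t" (3): a world point X has camera coordinates R X + t. Camera axes: x right, y down, z forward; pixel columns grow to the right and rows downward; lengths in m; the calibration is good to about 2 mm. A picture is of the moment at which its call begins: read the wrist's pose just before it. get_calibration takes no time and is no camera call; for the wrist camera it gives the pose at the moment of the call.
- ctrl.hand_in(): hands the job in, once; it reports no verdict.
The state is a dict: "time_s": time; "q": joint angles; "dq": joint speeds; "joint_efforts": joint torques, N m; "eef_pos": TCP position; "eef_rot": TCP orientation; "wrist_force": force on the tool from outside, world axes, zero at the start; "torque": the same for the moment, N m; "opening": opening from 0.0 (shut) to 1.0 (fully open).
Only numpy, scipy, OpenCV 4.12 (cv2) and the standard library are available. Lean on these libraries where they do the work, as an engineer would, in place of code of your own. Each camera call takes 0.05 s, during which the arm holds its last target. There are 200 camera calls.

## Task

Slide the orange slide carrier flat along the light box until its near end sticks out over the light box's front edge (the edge facing the robot) by about a third of its length. Then grip it by that overhanging end, lift it off and lay it flat on top of the orange stack of slide mailers, centred and lengthwise along the stack, and let go. Leave the blue carrier where it lies.

Things in the scene. Friction and masses are not known exactly. Their poses are not given: they have to be found in the camera images.
- orange_carrier: Loose flat slide carrier: an orange plastic plate 110 mm long (its x), 56 mm wide (its y), 5 mm thick, about 40 g, with a glass slide flush in its top. Origin at the centre of its underside, z up. It lies flat on the light box with its length within about 10 degrees of the light box's x axis; its -x end is the near one, facing the robot. The orange and the blue carrier lie side by side in either order.
- blue_carrier: The same carrier in blue, also lying on the light box; a bystander. Origin at the centre of its underside. At least 50 mm of clear space lies between the two carriers.
- light_box: Grey viewing box with a smooth flat white top, fixed to the bench: 200 mm deep (its x), 280 mm wide (its y), 40 mm high. Origin at the centre of its underside on the bench; its front edge, facing the robot, lies at x = -100 mm, and nothing stands below or in front of it.
- orange_stack: Stack of three orange slide mailers joined into one upright block with a flat top: 84 mm long (its x), 40 mm wide (its y), 42 mm high, 0.35 kg, standing loose on the bench. Origin at the centre of its underside, z up. The carrier overhangs it all round when centred. An equal blue stack stands beside it (130 mm or more from centre to centre), and a small amber bottle 65 mm high stands beyond the stacks.
Things that resemble listed ones, but are neither listed nor needed, are in the scene too. Of the things like the orange_carrier, leave any that is turquoise or yellow; of the rest the smaller one is meant.

How it is judged:
By the outcome, as a careful person would: the job done as asked, in the order asked, and still so for the second after the job is handed in, with the robot touching nothing.
It also fails if it takes over 45 s, if anything falls off the work surface, if the arm or the gripper's body presses on something with over 40 N, if the wrist force passes 120 N, or if a joint passes its speed limit or range.

## Working session

There is one attempt and no reset: what is moved stays moved. The work goes in short steps, Python scripts to look and compute and a shell command to move; the robot and the scene stay as the last step left them, time stands still between calls to the robot, and variables do not carry over. Pictures are saved under pics/ and viewed, about 8 in all and at most 12, crops included, and the job is handed in when it is done.

```bash
mkdir -p pics; ls; python3 - <<'E'
from bench import ctrl, viewer
import cv2
for n in("scene","top"):
    cv2.imwrite(f"pics/{n}0.png",viewer.camera(n)[:,:,::-1]); c=viewer.get_calibration(n); print(n,c)
print(ctrl.get_obs(), ctrl.grip_point_offset)
E
```

```text
pics
scene {'camera_matrix': array([[448.23598286,   0.        , 282.21970868],
       [  0.        , 448.23598286, 212.84662268],
       [  0.        ,   0.        ,   1.        ]]), 'R': array([[ 0.83399009,  0.55171693, -0.00830386],
       [ 0.39038131, -0.60061276, -0.69775837],
       [-0.38995251,  0.5786819 , -0.71628507]]), 't': array([-0.48292099, -0.13735483,  1.27045741])}
top {'camera_matrix': array([[539.02448772,   0.        , 277.96270717],
       [  0.        , 539.02448772, 209.16966981],
       [  0.        ,   0.        ,   1.        ]]), 'R': array([[-0.00960608, -0.9999193 , -0.00831381],
       [-0.98992113,  0.01068416, -0.14121617],
       [ 0.1412936 ,  0.00687348, -0.98994387]]), 't': array([0.07179285, 0.54358959, 1.25972039])}
{'time_s': 0.1, 'q': array([ 1.12770465e+00,  1.81448067e-01,  1.60792211e+00, -6.18858205e-05,
        1.35377106e+00, -2.06327757e-01]), 'dq': array([ 0.00127159, -0.00149836, -0.00326837, -0.00099187,  0.00249257,
        0.00081398]), 'joint_efforts': array([ 1.25585488e-03, -4.45874190e+01, -3.52245319e+01, -1.70692192e-04,
        3.95799274e-03, -4.81912579e-06]), 'eef_pos': array([0.13467094, 0.55849595, 0.23047792]), 'eef_rot': array([-2.18393380e-04,  1.18098974e-01,  9.93001527e-01, -7.43472497e-04]), 'wrist_force': array([0.08544403, 0.00669336, 0.66910629]), 'torque': array([-0.00588895,  0.0551603 , -0.06810427]), 'opening': 1.0020936084153207} 0.0187
```

View pics/top0.png

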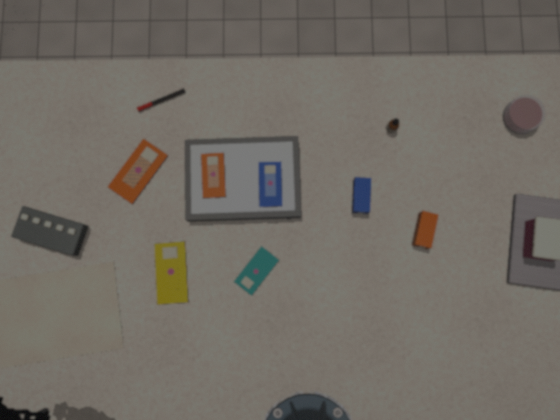

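View pics/scene0.png

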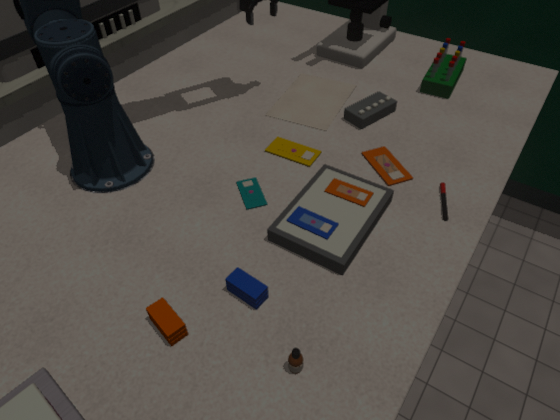

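Candidates for the orange carrier in the top picture are the plate on the light box at (213,175) and a larger orange plate on the bench at (138,171). Turquoise (257,271) and yellow (171,272) are excluded. The smaller one on the box fits. The orange stack is at (426,230). Next I'll measure them and confirm in a crop.

```bash
cat > h.py <<'E'
import numpy as np, cv2
from bench import ctrl, viewer
def ray(c,uv,z):
    d=c["R"].T@np.linalg.solve(c["camera_matrix"],np.array([uv[0],uv[1],1.])); o=-c["R"].T@c["t"]
    return (o+d*(z-o[2])/d[2])
def proj(c,X):
    p=c["camera_matrix"]@(c["R"]@np.asarray(X,float)+c["t"]); return p[:2]/p[2]
def rect(img,c,box,lo,hi,z):
    """min-area rectangle in the world at height z of pixels in HSV range inside box (u0,v0,u1,v1)"""
    u0,v0,u1,v1=box; m=cv2.inRange(cv2.cvtColor(img,cv2.COLOR_RGB2HSV),lo,hi)
    k=np.zeros_like(m); k[v0:v1,u0:u1]=m[v0:v1,u0:u1]
    n,l,s,_=cv2.connectedComponentsWithStats(k); i=1+np.argmax(s[1:,4])
    cs,_=cv2.findContours((l==i).astype(np.uint8),cv2.RETR_EXTERNAL,cv2.CHAIN_APPROX_NONE)
    P=np.array([ray(c,p[0],z)[:2] for p in cs[0]],np.float32)
    b=cv2.boxPoints(cv2.minAreaRect(P)); e=[b[1]-b[0],b[2]-b[1]]; e=max(e,key=np.linalg.norm)
    yaw=np.degrees(np.arctan2(e[1],e[0])); yaw=(yaw+90)%180-90
    L=sorted([np.linalg.norm(b[1]-b[0]),np.linalg.norm(b[2]-b[1])])
    return b.mean(0).round(4),round(float(yaw),2),np.round(L,4),b.round(4)
OR=((3,120,60),(16,255,255)); BL=((105,100,40),(130,255,255))
E
python3 - <<'E'
from h import *
im=cv2.imread("pics/top0.png")[:,:,::-1].copy(); c=viewer.get_calibration("top")
print("carrier",rect(im,c,(195,145,235,205),*OR,.045))
print("bigger",rect(im,c,(100,130,175,210),*OR,.005))
print("blue",rect(im,c,(250,150,290,212),*BL,.045))
print("ostack",rect(im,c,(405,200,445,255),*OR,.042)); print("bstack",rect(im,c,(340,170,380,220),*BL,.042))
hs=cv2.cvtColor(im,cv2.COLOR_RGB2HSV);print(hs[230,427],hs[160,205],hs[240,420])
a=cv2.resize(im[130:230,180:310],None,fx=4,fy=4,interpolation=cv2.INTER_CUBIC)
b=cv2.resize(im[200:260,400:450],None,fx=4,fy=4,interpolation=cv2.INTER_CUBIC); b=cv2.copyMakeBorder(b,0,160,0,0,0)
cv2.imwrite("pics/crop1.png",np.hstack([a,b])[:,:,::-1])
E
```

```text
carrier (array([0.629 , 0.2233], dtype=float32), 2.94, array([0.0523, 0.1063], dtype=float32), array([[0.5745, 0.2467],
       [0.5772, 0.1945],
       [0.6834, 0.1999],
       [0.6807, 0.2522]], dtype=float32))
bigger (array([0.6502, 0.4172], dtype=float32), -35.14, array([0.076 , 0.1492], dtype=float32), array([[0.5673, 0.4291],
       [0.6893, 0.3432],
       [0.733 , 0.4053],
       [0.611 , 0.4912]], dtype=float32))
blue (array([0.6054, 0.085 ], dtype=float32), 1.23, array([0.0512, 0.1045], dtype=float32), array([[0.5526, 0.1095],
       [0.5537, 0.0584],
       [0.6582, 0.0606],
       [0.6571, 0.1117]], dtype=float32))
ostack (array([ 0.4917, -0.2845], dtype=float32), -14.94, array([0.0432, 0.0845], dtype=float32), array([[ 0.4454, -0.2945],
       [ 0.527 , -0.3162],
       [ 0.5381, -0.2745],
       [ 0.4565, -0.2527]], dtype=float32))
bstack (array([ 0.5775, -0.1342], dtype=float32), -1.92, array([0.0384, 0.0812], dtype=float32), array([[ 0.5362, -0.1521],
       [ 0.6174, -0.1548],
       [ 0.6187, -0.1164],
       [ 0.5375, -0.1137]], dtype=float32))
[ 12 190 122] [ 12 167 122] [ 11 188 122]
```

View pics/crop1.png

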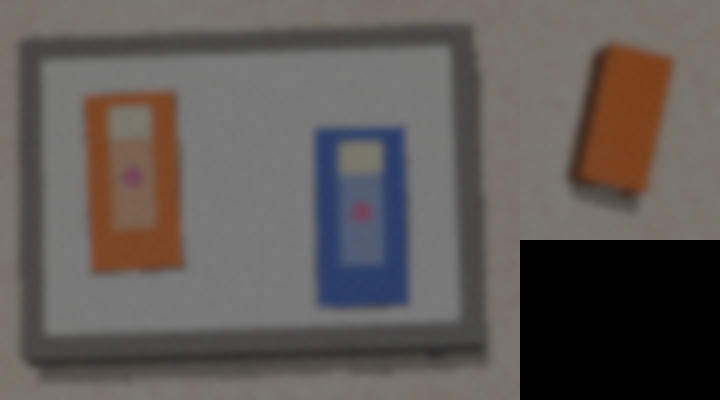

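The crop shows the orange carrier lying wholly on the box, at crop (85–183, 92–272). The blue one is at (316–407, 127–305). The box's outer back edge runs (20,38)–(470,26), so its yaw is about +1.2°. The orange carrier measures about 110x56 and the bench one about 150x76, so the box one is meant.

```bash
cat >> h.py <<'E'
from scipy.spatial.transform import Rotation as R
def go(p,yaw):
    """print tool-frame moves to reach TCP p with tool pointing down and tool x at yaw+180 deg (turn first, then shift)"""
    o=ctrl.get_obs(); q=o["eef_rot"]; A=R.from_quat(np.r_[q[1:],q[0]])
    B=R.from_euler("z",yaw,degrees=True)*R.from_matrix(np.diag([-1.,1,-1]))
    r=(A.inv()*B).as_rotvec(degrees=True)/30
    d=np.asarray(p)-o["eef_pos"]
    print("t",round(o["time_s"],2),"pos",o["eef_pos"].round(4),"F",o["wrist_force"].round(1),"dr",r.round(3),"shift after turn",(B.inv().apply(d)/.15).round(3),"shift now",(A.inv().apply(d)/.15).round(3))
E
python3 - <<'E'
from h import *
c=viewer.get_calibration("top"); f=lambda u,v:(180+(u+.5)/4-.5,130+(v+.5)/4-.5)
for n,p in dict(bl=(20,38),br=(470,26),fl=(24,353),fr=(485,340)).items(): print(n,ray(c,f(*p),.04).round(4))
c2=viewer.get_calibration("scene")
print("scene stack chk",proj(c2,[.4917,-.2845,.042]),"carrier",proj(c2,[.629,.223,.045]))
go([.710,.2275,.10],2.5)
E
```

```text
bl [0.7204 0.2938 0.04  ]
br [0.7247 0.0175 0.04  ]
fl [0.5254 0.2885 0.04  ]
fr [0.5303 0.0113 0.04  ]
scene stack chk [165.51579066 312.3126247 ] carrier [347.86485568 190.01884964]
t 0.1 pos [0.1347 0.5585 0.2305] F [0.1 0.  0.7] dr [-0.003 -0.001 -0.535] shift after turn [-3.736 -2.372  0.87 ] shift now [-4.246 -1.244  0.871]
```

```bash
python3 -m handwheel '[{"travel":[0,0,0],"dr":[0,0,-0.2]},{"travel":[0,0,0],"dr":[0,0,-0.2]},{"travel":[0,0,0],"dr":[0,0,-0.135]},{"travel":[-0.22,-0.14,0.04],"dr":[0,0,0]},{"travel":[-0.22,-0.14,0.04],"dr":[0,0,0]},{"travel":[-0.22,-0.14,0.04],"dr":[0,0,0]},{"travel":[-0.22,-0.14,0.04],"dr":[0,0,0]},{"travel":[-0.22,-0.14,0.04],"dr":[0,0,0]},{"travel":[-0.22,-0.14,0.04],"dr":[0,0,0]},{"travel":[-0.22,-0.14,0.04],"dr":[0,0,0]},{"travel":[-0.22,-0.14,0.04],"dr":[0,0,0]},{"travel":[-0.22,-0.14,0.04],"dr":[0,0,0]},{"travel":[-0.22,-0.14,0.04],"dr":[0,0,0]},{"travel":[-0.22,-0.14,0.04],"dr":[0,0,0]},{"travel":[-0.22,-0.14,0.04],"dr":[0,0,0]},{"travel":[-0.22,-0.14,0.04],"dr":[0,0,0]},{"travel":[-0.22,-0.14,0.04],"dr":[0,0,0]},{"travel":[0,0,0],"dr":[0,0,0]}]' -0.4; python3 -c "
from h import *
go([.713,.2275,.075],2.5)"
```

```text
time_s: 1.6
eef_pos: [0.6282, 0.2783, 0.1322]
eef_rot: [-0.005, -0.034, 0.999, -0.003]
wrist_force: [-1.6, 0.2, -0.4]
opening: 0.301
t 1.6 pos [0.6282 0.2783 0.1322] F [-1.6  0.2 -0.4] dr [-0.011 -0.021  0.046] shift after turn [-0.55  -0.363  0.381] shift now [-0.546 -0.374  0.377]
```

```bash
python3 -m handwheel '[{"travel":[0,0,0],"dr":[-0.011,-0.021,0.046]},{"travel":[-0.19,-0.12,0.08],"dr":[0,0,0]},{"travel":[-0.19,-0.12,0.08],"dr":[0,0,0]},{"travel":[-0.17,-0.12,0.08],"dr":[0,0,0]},{"travel":[0,0,0.08],"dr":[0,0,0]},{"travel":[0,0,0],"dr":[0,0,0]},{"travel":[0,0,0],"dr":[0,0,0]}]'; python3 - <<'E'
from h import *
go([.713,.2275,.055],2.5)
im=viewer.camera("wrist"); cv2.imwrite("pics/w1.png",im[:,:,::-1])
E
```

```text
time_s: 2.18
eef_pos: [0.7118, 0.2264, 0.078]
eef_rot: [-0.002, -0.018, 1.0, 0.001]
wrist_force: [-0.4, -0.4, 0.2]
opening: 0.298
t 2.18 pos [0.7118 0.2264 0.078 ] F [-0.4 -0.4  0.2] dr [ 0.003 -0.009 -0.016] shift after turn [-0.008  0.007  0.154] shift now [-0.009  0.007  0.153]
```

View pics/w1.png

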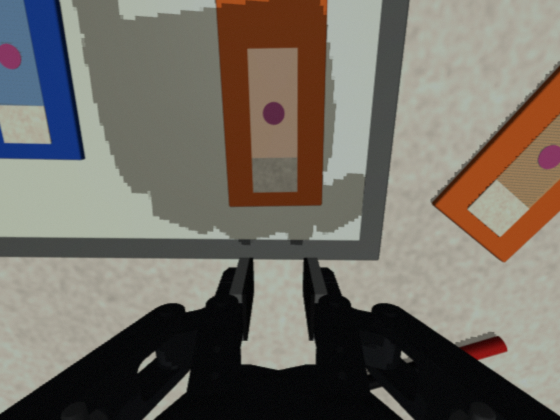

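The wrist view shows the fingers behind the carrier's far end, which runs (229,207)–(322,206), and roughly centred on it. Next I'll lower the fingers to touch.

```bash
python3 - <<'E'
from h import *
c=viewer.get_calibration("wrist")
for p in((229,207),(322,206),(217,4),(327,4)): print(ray(c,p,.045).round(4))
for p in((379,259),(0,255),(408,0)): print("box",ray(c,p,.04).round(4))
E
python3 -m handwheel '[{"travel":[0,0,0.09],"dr":[0,0,0]},{"travel":[0,0,0.07],"dr":[0,0,0]},{"travel":[0,0,0.05],"dr":[0,0,0]},{"travel":[0,0,0],"dr":[0,0,0]}]'; python3 -m handwheel '[{"travel":[0,0,0.012],"dr":[0,0,0]},{"travel":[0,0,0.012],"dr":[0,0,0]},{"travel":[0,0,0],"dr":[0,0,0]}]'
```

```text
[0.6852 0.198  0.045 ]
[0.6826 0.2533 0.045 ]
[0.5809 0.1931 0.045 ]
[0.5789 0.2476 0.045 ]
box [0.718  0.2938 0.04  ]
box [0.724  0.0497 0.04  ]
box [0.574  0.2893 0.04  ]
time_s: 2.57
eef_pos: [0.7087, 0.2311, 0.0466]
eef_rot: [-0.001, -0.02, 1.0, 0.001]
wrist_force: [0.6, -0.4, -0.9]
opening: 0.296
time_s: 2.82
eef_pos: [0.7078, 0.2323, 0.0423]
eef_rot: [-0.002, -0.021, 1.0, 0.001]
wrist_force: [-0.4, -0.2, -0.3]
opening: 0.305
```

```bash
python3 -m handwheel '[{"travel":[0,-0.04,0],"dr":[0,0,0]},{"travel":[0,0,0.008],"dr":[0,0,0]},{"travel":[0,0,0.008],"dr":[0,0,0]},{"travel":[0,0,0],"dr":[0,0,0]}]';python3 -m handwheel '[{"travel":[0,0,0.008],"dr":[0,0,0]},{"travel":[0,0,0.008],"dr":[0,0,0]},{"travel":[0,0,0],"dr":[0,0,0]}]'
```

```text
time_s: 3.15
eef_pos: [0.709, 0.2255, 0.041]
eef_rot: [-0.001, -0.021, 1.0, 0.001]
wrist_force: [-0.1, -0.2, -0.2]
opening: 0.297
time_s: 3.4
eef_pos: [0.7097, 0.2253, 0.0404]
eef_rot: [-0.0, -0.02, 1.0, 0.001]
wrist_force: [0.1, -0.1, 0.3]
opening: 0.299
```

```bash
python3 -m handwheel '[{"travel":[0,0,0.014],"dr":[0,0,0]},{"travel":[0,0,0.012],"dr":[0,0,0]},{"travel":[0,0,0],"dr":[0,0,0]}]';python3 -m handwheel '[{"travel":[0,0,0.014],"dr":[0,0,0]},{"travel":[0,0,0],"dr":[0,0,0]}]'
```

```text
time_s: 3.65
eef_pos: [0.7102, 0.2254, 0.0406]
eef_rot: [0.0, -0.02, 1.0, 0.001]
wrist_force: [1.0, 0.2, -0.3]
opening: 0.303
time_s: 3.82
eef_pos: [0.7112, 0.2257, 0.0403]
eef_rot: [0.001, -0.021, 1.0, 0.001]
wrist_force: [-0.4, -0.3, -0.3]
opening: 0.299
```

```bash
python3 -m handwheel '[{"travel":[0,0,0.025],"dr":[0,0,0]}]'
```

```text
time_s: 3.9
eef_pos: [0.7118, 0.2258, 0.0398]
eef_rot: [0.002, -0.021, 1.0, 0.001]
wrist_force: [-17.3, -3.0, 36.4]
opening: 0.299
```

Touch confirmed: 36 N at z=0.0398, so the surface is at TCP z≈0.0404. I'll raise about 2 mm and pull toward the robot in small steps.

```bash
python3 -m handwheel '[{"travel":[0,0,-0.014],"dr":[0,0,0]},{"travel":[0,0,0],"dr":[0,0,0]}]'; python3 -c "
from h import *
go([.690,.2255,.042],2.7)"; python3 -m handwheel '[{"travel":[0.03,0,0],"dr":[0,0,0]},{"travel":[0.03,0,0],"dr":[0,0,0]},{"travel":[0,0,0],"dr":[0,0,0]}]'
```

```text
time_s: 4.07
eef_pos: [0.7126, 0.226, 0.0433]
eef_rot: [0.003, -0.021, 1.0, 0.001]
wrist_force: [0.5, -0.6, 0.9]
opening: 0.3
t 4.07 pos [0.7126 0.226  0.0433] F [ 0.5 -0.6  0.9] dr [ 0.005  0.011 -0.011] shift after turn [0.151 0.004 0.009] shift now [0.151 0.003 0.008]
time_s: 4.32
eef_pos: [0.7023, 0.2255, 0.0411]
eef_rot: [0.002, -0.021, 1.0, 0.001]
wrist_force: [0.1, 0.9, -0.2]
opening: 0.297
```

```bash
python3 -m handwheel '[{"travel":[0.03,0,-0.008],"dr":[0,0,0]},{"travel":[0.03,0,-0.004],"dr":[0,0,0]},{"travel":[0.03,0,-0.004],"dr":[0,0,0]},{"travel":[0,0,0],"dr":[0,0,0]}]'
```

```text
time_s: 4.65
eef_pos: [0.6858, 0.2246, 0.0412]
eef_rot: [0.001, -0.021, 1.0, 0.001]
wrist_force: [-0.4, 0.5, 0.5]
opening: 0.299
```

```bash
python3 -m handwheel '[{"travel":[0.03,0,-0.006],"dr":[0,0,0]},{"travel":[0.03,0,-0.004],"dr":[0,0,0]},{"travel":[0.03,0,-0.004],"dr":[0,0,0]},{"travel":[0.03,0,-0.004],"dr":[0,0,0]},{"travel":[0.03,0,-0.004],"dr":[0,0,0]},{"travel":[0,0,0],"dr":[0,0,0]}]'; python3 - <<'E'
from h import *
go([.60,.2225,.0425],2.7)
im=viewer.camera("wrist"); cv2.imwrite("pics/w2.png",im[:,:,::-1])
E
```

```text
time_s: 5.15
eef_pos: [0.6607, 0.2236, 0.0451]
eef_rot: [0.001, -0.021, 1.0, 0.001]
wrist_force: [-0.2, 0.8, 0.7]
opening: 0.301
t 5.15 pos [0.6607 0.2236 0.0451] F [-0.2  0.8  0.7] dr [ 0.005  0.003 -0.011] shift after turn [0.405 0.011 0.017] shift now [0.405 0.009 0.017]
```

View pics/w2.png

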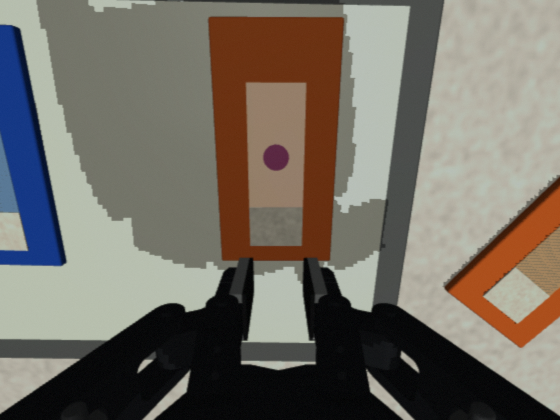

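The wrist view shows the fingertips at the far end, (221,262)–(331,261), with the near end at (209,17)–(343,16). z has crept up to 0.045, so I'll check the contact geometry.

```bash
python3 - <<'E'
from h import *
c=viewer.get_calibration("wrist")
for p in((221,262),(331,261),(209,17),(343,16)): print(ray(c,p,.045).round(4))
for p in((95,0),(410,7)): print("box front",ray(c,p,.04).round(4))
E
```

```text
[0.6558 0.1954 0.045 ]
[0.6529 0.2517 0.045 ]
[0.5465 0.192  0.045 ]
[0.5438 0.2463 0.045 ]
box front [0.541  0.1441 0.04  ]
box front [0.5379 0.2747 0.04  ]
```

```bash
python3 -m handwheel '[{"travel":[-0.05,0,0],"dr":[0,0,0]},{"travel":[0,0,0.02],"dr":[0,0,0]},{"travel":[0,0,0],"dr":[0,0,0]}]';  python3 -m handwheel '[{"travel":[0,0,0.008],"dr":[0,0,0]},{"travel":[0.03,0,-0.004],"dr":[0,0,0]},{"travel":[0,0,0],"dr":[0,0,0]}]'
```

```text
time_s: 5.45
eef_pos: [0.6698, 0.224, 0.0424]
eef_rot: [0.001, -0.021, 1.0, 0.001]
wrist_force: [-0.2, 0.2, -0.7]
opening: 0.298
time_s: 5.7
eef_pos: [0.6655, 0.2236, 0.0409]
eef_rot: [0.001, -0.02, 1.0, 0.001]
wrist_force: [0.3, 0.3, -1.2]
opening: 0.303
```

```bash
python3 -m handwheel '[{"travel":[0.03,0,-0.005],"dr":[0,0,0]},{"travel":[0.03,0,-0.001],"dr":[0,0,0]},{"travel":[0.03,0,-0.001],"dr":[0,0,0]},{"travel":[0.03,0,-0.001],"dr":[0,0,0]},{"travel":[0,0,0],"dr":[0,0,0]}]'
```

```text
time_s: 6.12
eef_pos: [0.645, 0.2227, 0.042]
eef_rot: [0.001, -0.02, 1.0, 0.001]
wrist_force: [-0.3, 0.0, 0.7]
opening: 0.302
```

```bash
python3 -m handwheel '[{"travel":[0.03,0,-0.005],"dr":[0,0,0]},{"travel":[0.03,0,-0.001],"dr":[0,0,0]},{"travel":[0.03,0,-0.001],"dr":[0,0,0]},{"travel":[0,0,0],"dr":[0,0,0]}]'; python3 - <<'E'
from h import *
go([.60,.2225,.042],2.7)
c=viewer.get_calibration("top"); im=viewer.camera("top"); cv2.imwrite("pics/top2.png",cv2.resize(im[120:240,160:320],None,fx=5,fy=5,interpolation=cv2.INTER_CUBIC)[:,:,::-1])
E
```

```text
time_s: 6.45
eef_pos: [0.6301, 0.2222, 0.0437]
eef_rot: [0.001, -0.021, 1.0, 0.001]
wrist_force: [-0.2, -0.2, 0.4]
opening: 0.302
t 6.45 pos [0.6301 0.2222 0.0437] F [-0.2 -0.2  0.4] dr [ 0.005  0.005 -0.011] shift after turn [0.2   0.011 0.011] shift now [0.2   0.01  0.011]
```

View pics/top2.png

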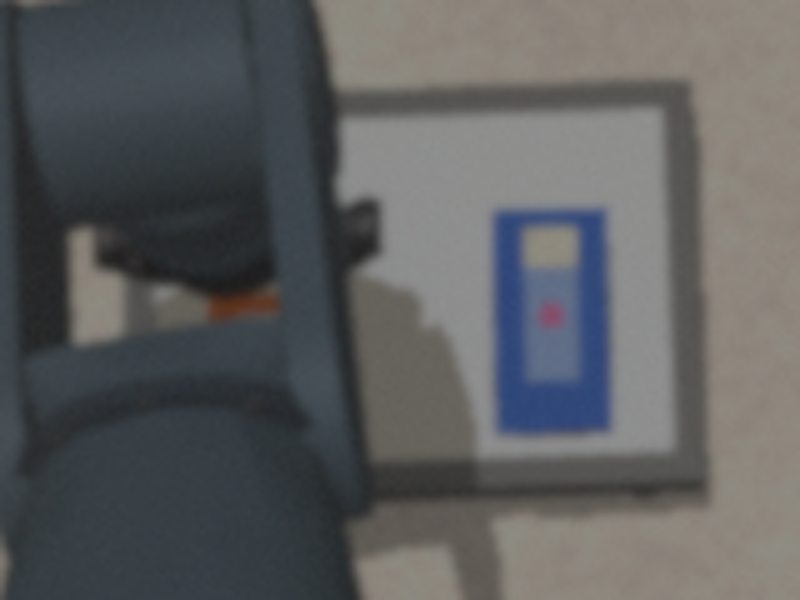

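The arm hides the carrier in this view; blue is undisturbed at (550,320). I'll push the remaining ~27 mm and check from the wrist camera.

```bash
python3 -m handwheel '[{"travel":[0.025,0,0.003],"dr":[0,0,0]},{"travel":[0.03,0,0],"dr":[0,0,0]},{"travel":[0.03,0,0],"dr":[0,0,0]},{"travel":[0,0,0],"dr":[0,0,0]}]'; python3 -m handwheel '[{"travel":[0.025,0,-0.002],"dr":[0,0,0]},{"travel":[0.025,0,-0.001],"dr":[0,0,0]},{"travel":[0,0,0],"dr":[0,0,0]}]'; python3 - <<'E'
from h import *
go([.6025,.2225,.042],2.7)
c=viewer.get_calibration("wrist"); im=viewer.camera("wrist"); cv2.imwrite("pics/w3.png",im[:,:,::-1])
E
```

```text
time_s: 6.83
eef_pos: [0.6176, 0.2216, 0.0438]
eef_rot: [0.003, -0.02, 1.0, 0.001]
wrist_force: [0.8, 0.2, 0.2]
opening: 0.297
time_s: 7.08
eef_pos: [0.6091, 0.2213, 0.0442]
eef_rot: [0.002, -0.02, 1.0, 0.001]
wrist_force: [0.0, -0.2, -0.3]
opening: 0.301
t 7.08 pos [0.6091 0.2213 0.0442] F [ 0.  -0.2 -0.3] dr [ 0.005  0.009 -0.012] shift after turn [0.044 0.01  0.015] shift now [0.044 0.01  0.015]
```

View pics/w3.png

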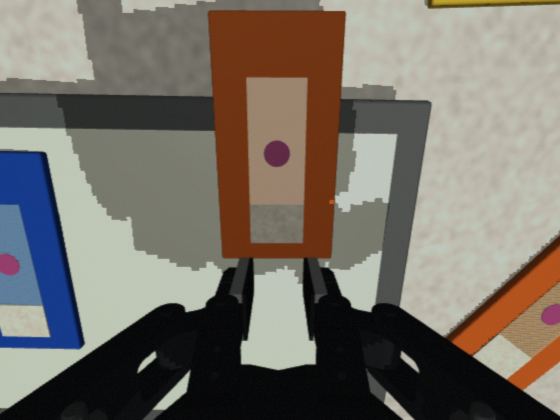

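The near end, (210,12)–(345,12), now projects past the box's front edge, (0,94)–(430,101).

```bash
python3 - <<'E'
from h import *
c=viewer.get_calibration("wrist")
a,b=ray(c,(0,94),.04),ray(c,(430,101),.04); print("edge",a.round(4),b.round(4))
N=[ray(c,p,.045) for p in((210,12),(345,12))];F=[ray(c,p,.045) for p in((222,258),(331,258))]
print("near",np.round(N,4),"far",np.round(F,4))
n=np.mean(N,0); f=np.mean(F,0); t=(n[1]-a[1])/(b[1]-a[1]); e=a+t*(b-a); print("overhang",e[0]-n[0],"len",np.linalg.norm(f-n),"yaw",np.degrees(np.arctan2(*(f-n)[1::-1])), "centre",(n+f)/2)
E
```

```text
edge [0.5274 0.0953 0.04  ] [0.5224 0.2873 0.04  ]
near [[0.4933 0.1905 0.045 ]
 [0.491  0.2445 0.045 ]] far [[0.6012 0.1938 0.045 ]
 [0.599  0.249  0.045 ]]
overhang 0.032091940572443356 len 0.10808101547124037 yaw 2.0831780785384177 centre [0.5461238  0.21942472 0.045     ]
```

```bash
python3 -m handwheel '[{"travel":[-0.01,0,0.012],"dr":[0,0,0]},{"travel":[0.03,0,0.002],"dr":[0,0,0]},{"travel":[0.02,0,0],"dr":[0,0,0]},{"travel":[0,0,0],"dr":[0,0,0]}]'
```

```text
time_s: 7.47
eef_pos: [0.604, 0.221, 0.0424]
eef_rot: [0.003, -0.02, 1.0, 0.001]
wrist_force: [0.8, -0.4, 1.1]
opening: 0.299
```

Overhang is now about 37 mm. I'll back off, lift, open and go over to the overhanging end.

```bash
python3 -m handwheel '[{"travel":[-0.08,0,0],"dr":[0,0,0]},{"travel":[0,0,-0.2],"dr":[0,0,0]},{"travel":[0,0,-0.2],"dr":[0,0,0]},{"travel":[0,0,0],"dr":[0,0,0]},{"travel":[0,0,0],"dr":[0,0,0]}]' 1; python3 -c "
from h import *
go([.499,.2175,.09],2.1)"
```

```text
time_s: 7.88
eef_pos: [0.6116, 0.2208, 0.0992]
eef_rot: [-0.003, -0.02, 1.0, 0.001]
wrist_force: [-0.5, 0.1, -0.3]
opening: 0.985
t 7.88 pos [0.6116 0.2208 0.0992] F [-0.5  0.1 -0.3] dr [ 0.003 -0.01   0.008] shift after turn [0.751 0.005 0.061] shift now [0.751 0.008 0.065]
```

```bash
python3 -m handwheel '[{"travel":[0.2,0,0],"dr":[0,-0.01,0]},{"travel":[0.2,0,0],"dr":[0,0,0]},{"travel":[0.2,0,0],"dr":[0,0,0]},{"travel":[0.14,0,0],"dr":[0,0,0]},{"travel":[0,0,0],"dr":[0,0,0]},{"travel":[0,0,0],"dr":[0,0,0]}]'; python3 - <<'E'
from h import *
go([.499,.2175,.021],2.1)
cv2.imwrite("pics/w4.png",viewer.camera("wrist")[:,:,::-1]); cv2.imwrite("pics/s4.png",viewer.camera("scene")[:,:,::-1])
E
```

```text
time_s: 8.38
eef_pos: [0.4942, 0.2152, 0.0948]
eef_rot: [-0.002, -0.02, 1.0, 0.0]
wrist_force: [1.1, -0.1, -0.2]
opening: 1.001
t 8.38 pos [0.4942 0.2152 0.0948] F [ 1.1 -0.1 -0.2] dr [ 0.002 -0.007  0.006] shift after turn [-0.032  0.014  0.492] shift now [-0.034  0.014  0.492]
```

View pics/w4.png

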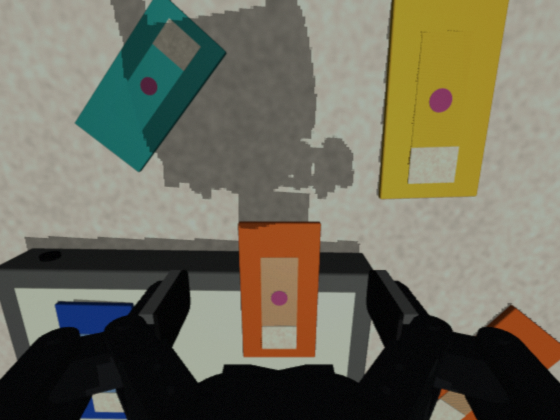

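The wrist view shows the open fingers straddling the carrier. The near end is at (239,222)–(320,222), and the front top edge of the box is at v≈271.

```bash
python3 - <<'E'
from h import *
c=viewer.get_calibration("wrist")
for p in((239,222),(320,222),(244,357),(314,357)): print(ray(c,p,.045).round(4))
for p in((0,268),(370,272)): print("edge",ray(c,p,.04).round(4))
E
python3 -m handwheel '[{"travel":[-0.03,0.02,0.12],"dr":[0,0,0]},{"travel":[0,0,0.12],"dr":[0,0,0]},{"travel":[0,0,0.1],"dr":[0,0,0]},{"travel":[0,0,0],"dr":[0,0,0]}]'; python3 -c "
from h import *
go([.499,.2175,.021],2.1)"
```

```text
[0.4846 0.1901 0.045 ]
[0.4825 0.2438 0.045 ]
[0.5941 0.1942 0.045 ]
[0.5919 0.2481 0.045 ]
edge [0.5277 0.0189 0.04  ]
edge [0.5204 0.2836 0.04  ]
time_s: 8.82
eef_pos: [0.5066, 0.2188, 0.0439]
eef_rot: [0.002, -0.019, 1.0, 0.001]
wrist_force: [-0.8, -0.5, -0.8]
opening: 0.999
t 8.82 pos [0.5066 0.2188 0.0439] F [-0.8 -0.5 -0.8] dr [0.004 0.009 0.002] shift after turn [ 0.051 -0.007  0.152] shift now [ 0.052 -0.007  0.152]
```

```bash
python3 -m handwheel '[{"travel":[0.075,-0.007,0],"dr":[0,0.009,0]},{"travel":[0,0,0.09],"dr":[0,0,0]},{"travel":[0.01,0,0.06],"dr":[0,0,0]},{"travel":[0,0,0],"dr":[0,0,0]}]'; python3 -c "
from h import *
go([.497,.2175,.021],2.1)"
```

```text
time_s: 9.15
eef_pos: [0.4956, 0.217, 0.022]
eef_rot: [0.001, -0.018, 1.0, 0.001]
wrist_force: [-1.2, 0.3, 0.4]
opening: 0.999
t 9.15 pos [0.4956 0.217  0.022 ] F [-1.2  0.3  0.4] dr [0.004 0.002 0.   ] shift after turn [-0.009  0.003  0.007] shift now [-0.009  0.003  0.007]
```

Good. Now I'll close.

```bash
python3 -m handwheel '[{"travel":[0,0,0],"dr":[0,0,0]},{"travel":[0,0,0],"dr":[0,0,0]},{"travel":[0,0,0],"dr":[0,0,0]},{"travel":[0,0,0],"dr":[0,0,0]},{"travel":[0,0,0],"dr":[0,0,0]},{"travel":[0,0,0],"dr":[0,0,0]},{"travel":[0,0,0],"dr":[0,0,0]},{"travel":[0,0,0],"dr":[0,0,0]}]' -1; python3 -m handwheel '[{"travel":[0,0,-0.06],"dr":[0,0,0]},{"travel":[0,0,-0.1],"dr":[0,0,0]},{"travel":[0,0,-0.15],"dr":[0,0,0]},{"travel":[0,0,-0.15],"dr":[0,0,0]},{"travel":[0,0,-0.1],"dr":[0,0,0]},{"travel":[0,0,0],"dr":[0,0,0]}]'; python3 - <<'E'
from h import *
go([.5,-.28,.12],-15)
c=viewer.get_calibration("scene");a=viewer.camera("wrist");cv2.imwrite("pics/w5.png",a[:,:,::-1]); b=viewer.camera("scene"); u,v=proj(c,[.53,.2,.1]).astype(int);print(u,v)
b=cv2.resize(b[max(v-70,0):v+70,u-80:u+80],(480,420),interpolation=cv2.INTER_CUBIC)
cv2.imwrite("pics/c5.png",np.hstack([cv2.resize(a,(320,240)),b[:240]])[:,:,::-1] if 0 else np.hstack([cv2.copyMakeBorder(cv2.resize(a,(320,240)),0,180,0,0,0),b])[:,:,::-1])
E
```

```text
time_s: 9.82
eef_pos: [0.4977, 0.2175, 0.0258]
eef_rot: [0.003, -0.018, 1.0, 0.002]
wrist_force: [0.8, 0.3, 0.4]
opening: 0.631
time_s: 10.32
eef_pos: [0.4957, 0.2169, 0.1142]
eef_rot: [0.001, -0.018, 1.0, 0.001]
wrist_force: [0.4, -0.5, -0.9]
opening: 0.637
t 10.32 pos [0.4957 0.2169 0.1142] F [ 0.4 -0.5 -0.9] dr [0.005 0.003 0.57 ] shift after turn [-0.885 -3.193 -0.039] shift now [ 0.093 -3.312 -0.047]
309 164
```

View pics/c5.png

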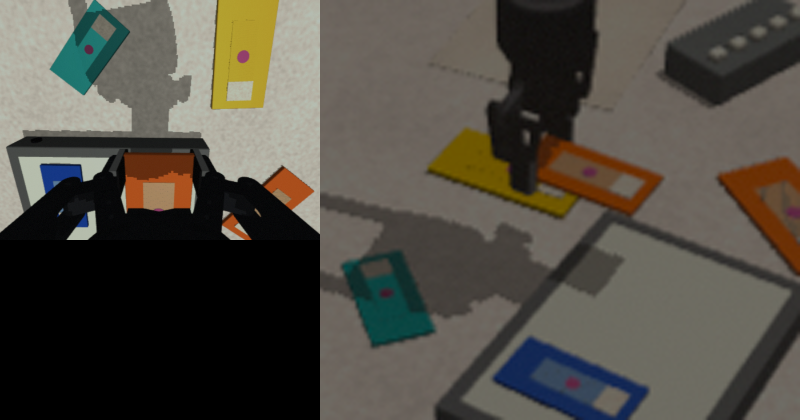

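The carrier is held level by its overhanging end and clear of the box. Next I'll measure its pose in the hand from the wrist picture.

```bash
python3 - <<'E'
from h import *
c=viewer.get_calibration("wrist"); a=cv2.imread("pics/w5.png")[:,:,::-1]
hs=cv2.cvtColor(a.copy(),cv2.COLOR_RGB2HSV); m=cv2.inRange(hs,(3,150,50),(18,255,255)); m[:, :200]=0;m[:,350:]=0
for u in(235,260,275,300,320): 
    v=np.where(m[:,u])[0]; print(u,v.min(),[ray(c,(u,v.min()-.5),z).round(4) for z in(.130,.1335,.137)])
for v in(275,300): 
    u=np.where(m[v])[0]; print(v,u.min(),u.max(),ray(c,(u.min(),v),.1335).round(4),ray(c,(u.max(),v),.1335).round(4))
c=viewer.get_calibration("scene"); o=[proj(c,[.4835+dx,.2175+dy+.0367*dx,.1332]).round(1) for dx in(0,.11) for dy in(-.028,.028)]; print(o)
print([((p-np.array([309-80,164-70]))*3+[320,0]).round() for p in o])
E
```

```text
235 267 [array([0.4814, 0.198 , 0.13  ]), array([0.4796, 0.1985, 0.1335]), array([0.4779, 0.199 , 0.137 ])]
260 267 [array([0.481 , 0.2092, 0.13  ]), array([0.4793, 0.2094, 0.1335]), array([0.4775, 0.2095, 0.137 ])]
275 267 [array([0.4808, 0.2159, 0.13  ]), array([0.479 , 0.2159, 0.1335]), array([0.4773, 0.2158, 0.137 ])]
300 268 [array([0.4809, 0.2271, 0.13  ]), array([0.4791, 0.2268, 0.1335]), array([0.4773, 0.2264, 0.137 ])]
320 268 [array([0.4805, 0.2361, 0.13  ]), array([0.4788, 0.2355, 0.1335]), array([0.477 , 0.2349, 0.137 ])]
275 217 338 [0.4841 0.1906 0.1335] [0.4821 0.2436 0.1335]
300 219 337 [0.4966 0.1912 0.1335] [0.4947 0.2444 0.1335]
[array([291.9, 149.3]), array([303.9, 137.8]), array([332.2, 164.1]), array([343.4, 151.7])]
[array([509., 166.]), array([545., 131.]), array([630., 210.]), array([663., 173.])]
```

```bash
python3 - <<'E'
from h import *
for n,box in(("top",(405,200,445,255)),("scene",(140,290,195,350))):
    im=cv2.imread(f"pics/{n}0.png")[:,:,::-1].copy(); c=viewer.get_calibration(n)
    h=cv2.cvtColor(im,cv2.COLOR_RGB2HSV)[box[1]:box[3],box[0]:box[2]]; k=(h[...,0]<18)&(h[...,1]>120)
    print(n,np.histogram(h[...,2][k],bins=range(20,260,20)))
    for V in(90,105,115): print(V,rect(im,c,box,(3,120,V),(16,255,255),.042)[:3])
E
```

```text
top (array([  0,   0,  38,  42,  85, 461,   0,   0,   0,   0,   0]), array([ 20,  40,  60,  80, 100, 120, 140, 160, 180, 200, 220, 240]))
90 (array([ 0.4921, -0.2867], dtype=float32), -14.95, array([0.0391, 0.0827], dtype=float32))
105 (array([ 0.4924, -0.2878], dtype=float32), -14.95, array([0.037 , 0.0815], dtype=float32))
115 (array([ 0.4931, -0.2888], dtype=float32), -14.57, array([0.0359, 0.0799], dtype=float32))
scene (array([  0, 227,  93,  48, 705,   0,   0,   0,   0,   0,   0]), array([ 20,  40,  60,  80, 100, 120, 140, 160, 180, 200, 220, 240]))
90 (array([ 0.4954, -0.2904], dtype=float32), -14.91, array([0.0387, 0.0826], dtype=float32))
105 (array([ 0.4553, -0.2868], dtype=float32), -56.82, array([0.002 , 0.0023], dtype=float32))Traceback (most recent call last):
  File "<stdin>", line 6, in <module>
  File "h.py", line 12, in rect
    n,l,s,_=cv2.connectedComponentsWithStats(k); i=1+np.argmax(s[1:,4])
                                                     ~~~~~~~~~^^^^^^^^^
    return _wrapfunc(a, 'argmax', axis=axis, out=out, **kwds)
    return bound(*args, **kwds)
ValueError: attempt to get argmax of an empty sequence
```

```bash
python3 -m handwheel '[{"travel":[0,0,-0.1],"dr":[0,0,0.15]},{"travel":[0,0,-0.1],"dr":[0,0,0.15]},{"travel":[0,0,0],"dr":[0,0,0.15]},{"travel":[0,0,0],"dr":[0,0,0.12]},{"travel":[0,0,0],"dr":[0,0,0]}]'; python3 -c "
from h import *
go([.4532,-.2776,.13],-14.9)"
```

```text
time_s: 10.83
eef_pos: [0.4897, 0.2154, 0.1355]
eef_rot: [-0.007, 0.137, 0.99, -0.001]
wrist_force: [-0.8, 0.1, 0.1]
opening: 0.636
t 10.83 pos [0.4897 0.2154 0.1355] F [-0.8  0.1  0.1] dr [-0.008 -0.024 -0.03 ] shift after turn [-0.61  -3.239  0.037] shift now [-0.661 -3.229  0.041]
```

```bash
python3 -m handwheel '[{"travel":[0,0,0],"dr":[-0.008,-0.024,-0.03]},{"travel":[-0.02,-0.1,0],"dr":[0,0,0]},{"travel":[-0.035,-0.19,0],"dr":[0,0,0]},{"travel":[-0.035,-0.19,0],"dr":[0,0,0]},{"travel":[-0.035,-0.19,0],"dr":[0,0,0]},{"travel":[-0.035,-0.19,0],"dr":[0,0,0]},{"travel":[-0.035,-0.19,0],"dr":[0,0,0]},{"travel":[-0.035,-0.19,0],"dr":[0,0,0]},{"travel":[-0.035,-0.19,0],"dr":[0,0,0]},{"travel":[0,0,0],"dr":[0,0,0]}]'; python3 -c "
from h import *
go([.4532,-.2776,.13],-14.9)"
```

```text
time_s: 11.67
eef_pos: [0.4681, -0.009, 0.1246]
eef_rot: [-0.005, 0.111, 0.994, -0.001]
wrist_force: [0.3, -1.4, -0.8]
opening: 0.635
t 11.67 pos [ 0.4681 -0.009   0.1246] F [ 0.3 -1.4 -0.8] dr [-0.005 -0.019  0.071] shift after turn [-0.364 -1.756 -0.036] shift now [-0.298 -1.769 -0.034]
```

```bash
python3 -m handwheel '[{"travel":[0,0,0],"dr":[-0.005,-0.019,0.08]},{"travel":[-0.035,-0.18,-0.005],"dr":[0,0,0]},{"travel":[-0.035,-0.19,-0.005],"dr":[0,0,0]},{"travel":[-0.035,-0.19,-0.005],"dr":[0,0,0]},{"travel":[-0.035,-0.19,-0.005],"dr":[0,0,0]},{"travel":[-0.035,-0.19,-0.005],"dr":[0,0,0]},{"travel":[-0.035,-0.19,-0.005],"dr":[0,0,0]},{"travel":[-0.035,-0.19,-0.005],"dr":[0,0,0]},{"travel":[-0.035,-0.19,-0.005],"dr":[0,0,0]},{"travel":[0,0,0],"dr":[0,0,0]},{"travel":[0,0,0],"dr":[0,0,0]}]'; python3 -c "
from h import *
go([.4532,-.2776,.08],-14.9)"
```

```text
time_s: 12.58
eef_pos: [0.4446, -0.2439, 0.1205]
eef_rot: [-0.005, 0.119, 0.993, 0.003]
wrist_force: [0.8, 0.6, -0.2]
opening: 0.635
t 12.58 pos [ 0.4446 -0.2439  0.1205] F [ 0.8  0.6 -0.2] dr [ 0.007 -0.019  0.04 ] shift after turn [-0.113 -0.203  0.27 ] shift now [-0.112 -0.206  0.268]
```

```bash
python3 -m handwheel '[{"travel":[0,0,0],"dr":[0.007,-0.019,0.045]},{"travel":[-0.055,-0.11,0.06],"dr":[0,0,0]},{"travel":[-0.055,-0.11,0.1],"dr":[0,0,0]},{"travel":[0,0,0.09],"dr":[0,0,0]},{"travel":[0,0,0],"dr":[0,0,0]},{"travel":[0,0,0],"dr":[0,0,0]}]'; python3 - <<'E'
from h import *
go([.4532,-.2776,.045],-14.9)
c=viewer.get_calibration("scene");a=viewer.camera("wrist");b=viewer.camera("scene");cv2.imwrite("pics/s6.png",b[:,:,::-1]); cv2.imwrite("pics/w6.png",a[:,:,::-1])
b=cv2.resize(b[250:370,100:240],(560,480),interpolation=cv2.INTER_CUBIC)
cv2.imwrite("pics/c6.png",np.hstack([cv2.copyMakeBorder(cv2.resize(a[:,140:420],(240,360)),0,120,0,0,0),b])[:,:,::-1])
E
```

```text
time_s: 13.08
eef_pos: [0.4526, -0.273, 0.0796]
eef_rot: [0.0, 0.129, 0.992, 0.001]
wrist_force: [0.6, 0.0, 0.7]
opening: 0.635
t 13.08 pos [ 0.4526 -0.273   0.0796] F [0.6 0.  0.7] dr [ 0.005 -0.     0.004] shift after turn [-0.012 -0.028  0.231] shift now [-0.012 -0.029  0.23 ]
```

View pics/c6.png

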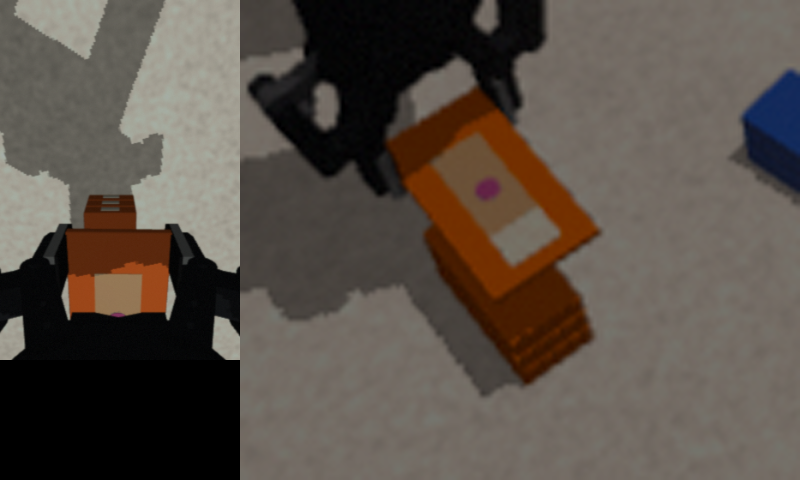

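```bash
python3 - <<'E'
from h import *
c=viewer.get_calibration("wrist"); a=cv2.imread("pics/w6.png")[:,:,::-1]
hs=cv2.cvtColor(a.copy(),cv2.COLOR_RGB2HSV); m=cv2.inRange(hs,(0,120,20),(20,255,255)); m[:,:200]=0; m[:,350:]=0
for v in range(222,268,6):
    u=np.where(m[v])[0]; print(v,(u.min(),u.max()) if len(u) else None)
v0=np.where(m.sum(1)>5*255)[0].min(); u=np.where(m[v0+3])[0]; print("top row",v0)
P=[ray(c,(x,v0),0) for x in(u.min(),u.max())]; P=np.array(P); print(P.round(4), "width",np.linalg.norm(P[1]-P[0]))
d=np.array([np.cos(np.radians(-14.9)),np.sin(np.radians(-14.9)),0]); print("stack centre",(P.mean(0)+.042*d).round(4), "yaw",90+np.degrees(np.arctan2(P[0,1]-P[1,1],P[0,0]-P[1,0])))
z=.0796+.0192
for v in(285,300): 
    u=np.where(m[v])[0]; Q=[ray(c,(x,v),z) for x in(u.min(),u.max())]; print("plate",np.round(Q,4))
e=ray(c,(280,268),z); print("near top edge",e.round(4))
E
```

```text
222 None
228 (np.int64(245), np.int64(294))
234 (np.int64(243), np.int64(295))
240 (np.int64(241), np.int64(296))
246 (np.int64(239), np.int64(297))
252 (np.int64(238), np.int64(298))
258 (np.int64(238), np.int64(298))
264 (np.int64(238), np.int64(297))
top row 228
[[ 0.449  -0.2985  0.    ]
 [ 0.4593 -0.2597  0.    ]] width 0.04021232980782841
stack centre [ 0.4947 -0.2899  0.    ] yaw -14.759516485954649
plate [[ 0.4413 -0.2975  0.0988]
 [ 0.4554 -0.2442  0.0988]]
plate [[ 0.4489 -0.2995  0.0988]
 [ 0.4629 -0.2462  0.0988]]
near top edge [ 0.4403 -0.2676  0.0988]
```

The plate sits parallel above the stack. The stack's front face in the wrist view gives its centre as (0.4947,-0.2899) and yaw as -14.8°. I'll correct by about 7 mm in y and descend.

```bash
python3 -m handwheel '[{"travel":[-0.02,-0.045,0],"dr":[0,0,0]},{"travel":[0,0,0.12],"dr":[0,0,0]},{"travel":[0,0,0.1],"dr":[0,0,0]},{"travel":[0,0,0],"dr":[0,0,0]},{"travel":[0,0,0],"dr":[0,0,0]}]'; python3 -c "
from h import *
go([.4538,-.2801,.0285],-14.8)"
```

```text
time_s: 13.6
eef_pos: [0.4573, -0.2818, 0.0513]
eef_rot: [0.004, 0.127, 0.992, -0.002]
wrist_force: [-0.2, -0.2, -0.1]
opening: 0.637
t 13.6 pos [ 0.4573 -0.2818  0.0513] F [-0.2 -0.2 -0.1] dr [-0.004  0.015  0.008] shift after turn [0.026 0.005 0.152] shift now [0.027 0.006 0.152]
```

```bash
python3 -m handwheel '[{"travel":[0.035,0.006,0],"dr":[-0.004,0.015,0.008]},{"travel":[0,0,0.06],"dr":[0,0,0]},{"travel":[0,0,0.03],"dr":[0,0,0]},{"travel":[0,0,0],"dr":[0,0,0]},{"travel":[0,0,0],"dr":[0,0,0]}]'; python3 -c "
from h import *
go([.4538,-.2801,.0285],-14.8)"
```

```text
time_s: 14.02
eef_pos: [0.4536, -0.281, 0.0401]
eef_rot: [0.002, 0.129, 0.992, -0.002]
wrist_force: [0.1, -0.3, -0.8]
opening: 0.639
t 14.02 pos [ 0.4536 -0.281   0.0401] F [ 0.1 -0.3 -0.8] dr [-0.005  0.007  0.   ] shift after turn [0.    0.006 0.077] shift now [0.    0.006 0.077]
```

```bash
python3 -m handwheel '[{"travel":[0,0,0.04],"dr":[-0.005,0.007,0]},{"travel":[0.003,0,0.015],"dr":[0,0,0]},{"travel":[0,0,0],"dr":[0,0,0]}]'; python3 -m handwheel '[{"travel":[0.003,0,0.02],"dr":[0,0,0]}]';python3 -m handwheel '[{"travel":[0,0,0.015],"dr":[0,0,0]}]'
```

```text
time_s: 14.27
eef_pos: [0.4534, -0.2812, 0.0315]
eef_rot: [0.0, 0.129, 0.992, -0.0]
wrist_force: [-0.5, -0.4, -0.6]
opening: 0.63
time_s: 14.35
eef_pos: [0.4533, -0.2813, 0.0287]
eef_rot: [0.001, 0.129, 0.992, -0.0]
wrist_force: [-0.1, -0.6, -0.6]
opening: 0.637
time_s: 14.43
eef_pos: [0.4532, -0.2812, 0.026]
eef_rot: [0.0, 0.129, 0.992, -0.0]
wrist_force: [-0.1, 0.7, 3.0]
opening: 0.64
```

```bash
python3 -m handwheel '[{"travel":[0,0,0.01],"dr":[0,0,0]}]'; python3 -m handwheel '[{"travel":[0,0,0],"dr":[0,0,0]}]'; python3 - <<'E'
from h import *
cv2.imwrite("pics/s7.png",cv2.resize(viewer.camera("scene")[250:370,100:240],(700,600),interpolation=cv2.INTER_CUBIC)[:,:,::-1])
E
```

```text
time_s: 14.52
eef_pos: [0.4532, -0.2812, 0.0257]
eef_rot: [0.0, 0.129, 0.992, -0.0]
wrist_force: [-9.3, 7.4, 32.6]
opening: 0.632
time_s: 14.6
eef_pos: [0.4534, -0.2814, 0.0263]
eef_rot: [0.0, 0.129, 0.992, -0.0]
wrist_force: [0.1, -0.7, -0.5]
opening: 0.637
```

View pics/s7.png

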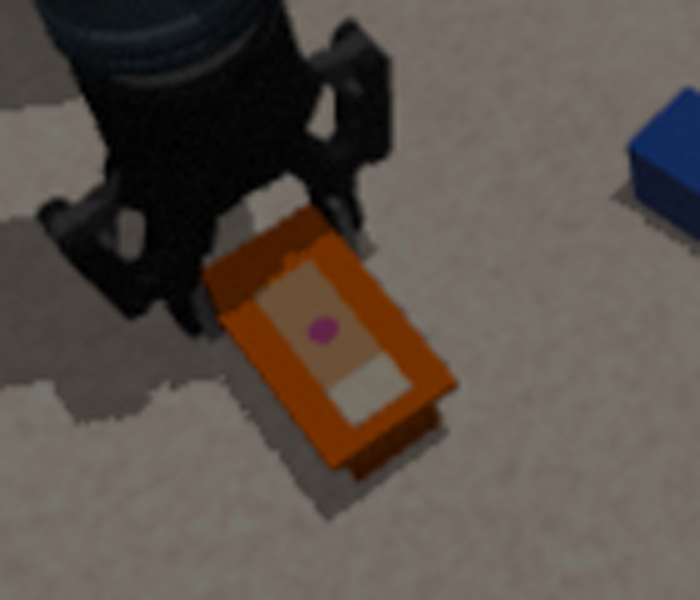

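The plate sits on the stack, with its far corners at (335,468) and (455,382) and even overhang past the stack's end. I'll release.

```bash
python3 -m handwheel '[{"travel":[0,0,0],"dr":[0,0,0]},{"travel":[0,0,0],"dr":[0,0,0]},{"travel":[0,0,0],"dr":[0,0,0]},{"travel":[0,0,0],"dr":[0,0,0]},{"travel":[0,0,0],"dr":[0,0,0]},{"travel":[0,0,0],"dr":[0,0,0]}]' 1; python3 -m handwheel '[{"travel":[0,0,-0.05],"dr":[0,0,0]},{"travel":[0,0,-0.12],"dr":[0,0,0]},{"travel":[0,0,-0.2],"dr":[0,0,0]},{"travel":[0,0,-0.2],"dr":[0,0,0]},{"travel":[0,0,-0.2],"dr":[0,0,0]},{"travel":[0.2,0,-0.15],"dr":[0,0,0]},{"travel":[0.2,0.1,0],"dr":[0,0,0]},{"travel":[0.2,0.2,0],"dr":[0,0,0]},{"travel":[0,0.25,0],"dr":[0,0,0]},{"travel":[0,0.25,0],"dr":[0,0,0]},{"travel":[0,0.25,0],"dr":[0,0,0]},{"travel":[0,0.25,0],"dr":[0,0,0]},{"travel":[0,0.25,0],"dr":[0,0,0]},{"travel":[0,0,0],"dr":[0,0,0]},{"travel":[0,0,0],"dr":[0,0,0]}]'; python3 - <<'E'
from h import *
im=viewer.camera("top");c=viewer.get_calibration("top");cv2.imwrite("pics/top8.png",im[:,:,::-1])
print("plate top",rect(im,c,(395,190,455,265),(3,110,85),(18,255,255),.047)[:3]); print("blue",rect(im,c,(250,150,290,212),*BL,.045)[:3])
s=viewer.camera("scene");cs=viewer.get_calibration("scene");cv2.imwrite("pics/s8.png",s[:,:,::-1])
print("plate scene",rect(s,cs,(130,270,210,360),(3,110,85),(18,255,255),.047)[:3])
a=cv2.resize(im[190:265,380:470],(420,350),interpolation=cv2.INTER_CUBIC); b=cv2.resize(s[280:355,120:210],(420,350),interpolation=cv2.INTER_CUBIC)[:,:380]
cv2.imwrite("pics/c8.png",np.hstack([a,b])[:,:,::-1])
E
```

```text
time_s: 15.15
eef_pos: [0.4534, -0.2815, 0.0255]
eef_rot: [0.0, 0.129, 0.992, -0.0]
wrist_force: [-0.3, 1.0, -0.6]
opening: 0.999
time_s: 16.4
eef_pos: [0.424, -0.0251, 0.1781]
eef_rot: [0.005, 0.13, 0.991, -0.003]
wrist_force: [0.2, -0.8, -0.1]
opening: 0.996
plate top (array([ 0.4934, -0.2891], dtype=float32), -15.4, array([0.0562, 0.1089], dtype=float32))
blue (array([0.6053, 0.085 ], dtype=float32), 1.12, array([0.0513, 0.1045], dtype=float32))
plate scene (array([ 0.4964, -0.2933], dtype=float32), -15.49, array([0.056 , 0.1097], dtype=float32))
```

View pics/c8.png

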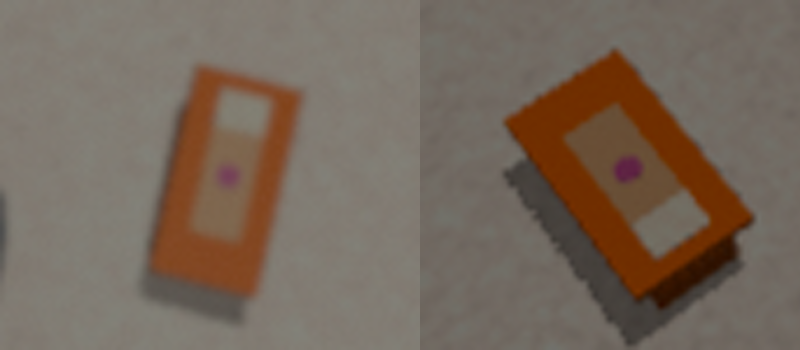

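```bash
python3 -c "
from bench import ctrl
print(ctrl.hand_in(), ctrl.get_obs()['time_s'])"
```

```text
the job is handed in; nothing more can be done
the job is handed in; nothing more can be done
```

The orange carrier now lies flat, centred and lengthwise on the orange stack. The gripper is open and well clear, and the job was handed in at about 16.5 s.

- **Slide:** I pushed the carrier along the light box from its far end. The last pictures put the overhang at 37–39 mm, against a third of the length at 37 mm.
- **Grip and lay:** I gripped the overhanging end by its sides, lifted it off and set it on the stack. It met the stack at 33 N wrist force; the highest I saw was 36 N, when the fingertips touched the light box to find its surface.
- **Last checks:** The carrier sits about 2–3 mm off the stack centre estimated from the same cameras, and its yaw is −15.4° against the stack's −14.9°. The blue carrier has not moved (within 0.1 mm).
- **Disagreements:** The top and scene cameras differ from each other by 3–5 mm in absolute position. I did not re-measure the stack itself after placing, because the carrier covers it.

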